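Open the cutter case with the two-stage catch

ROBOT

A 6-joint arm with a two-finger parallel gripper is mounted at the origin on the work surface. World frame = base frame: x ahead of the robot, y to its left, z up, the work surface at z = 0. Lengths are in mm, angles in rad, forces in N, time in s.
With the tool pointing down it reaches from about 300 to 775 mm from the base axis. Payload 14.6 kg.
Tool frame: the origin (TCP) lies between the finger pads; the fingertips stand 8 mm ahead of it and the grasp point (between the pads) lies 11 mm behind it; z points along the fingers, y is the direction in which the jaws open and shut (so a half turn about z gives the same grasp; the last joint's range is limited). The gripper opens to 94 mm and grips with 3 to 60 N. Pads are 16 mm wide; open, the fingers measure 119 mm over their backs; the gripper's body (75 mm by 177 mm) begins 78 mm behind the grasp point.
Start: joints at [1.136, 0.3, 1.521, -0, 1.321, -0.067], TCP at [197.757, 513.207, 213.446] pointing down, gripper open.
Joint ranges: [-3.03, 3.03], [-0.79, 2.21], [0.23, 2.52], [-1.04, 4.18], [0, 3.07], [-2.55, 2.55]. Speed limits (rad/s): [2.22, 2.22, 2.57, 3.14, 3.14, 3.14].

INTERFACE

Orientations are given as [roll, pitch, yaw] about the fixed x, y, z axes, in that order (R = Rz(yaw) Ry(pitch) Rx(roll)).
In Python, from cell import manip gives the robot as it stands. The module is installed in compiled form; this text tells all that it offers.
- The arm moves only by the tool send_rows, never from a script. Its argument "series" is a list that holds one entry, the list of rows, each a list of 5 numbers: the opening, from 0 (shut) to 1 (fully open), then the shift along the tool's x, y, z in mm, then the turn about the tool's z in degrees. In form: [[[gripper, dx, dy, dz, roll], ...]]. A call has 1 to 10 rows; each row is the pose to reach, as a shift and turn from the pose commanded when the call began, along the tool's axes at that moment; what a row does not reach only later rows make up. A row lasts 1/10 s, in which the tool goes at most 50 mm and 8.59 degrees, less where a joint would pass 70% of its speed; a pose out of reach is approached as far as the arm can. A call with a gripper value outside its range is refused whole. The fingers move at their own pace and stop on an object; "newtons" is the grip in N (left out, the last holds). Time passes only in rows, so rows that repeat a pose let the fingers close. It gives the time, the measured TCP pose, the force and the opening at its end, in the units of the state.
- manip.read_state(): the state, without advancing time (a new reading comes with each control period).
- manip.camera(name): name is "scene" or "top" or "wrist"; returns a dict with "img" (420x560x3 uint8, red, green, blue), "vfov" (degrees; the focal length in pixels is half the picture's height over the tangent of half this angle, whatever the lens; pixels are square), "cx", "cy" (the principal point, pixels), "pose" (4x4, takes a point from camera to world coordinates); the wrist camera has in their place "T_tool_cam" (4x4, takes a point from camera to tool coordinates, whose origin is the TCP and whose axes are the flange's). Camera axes: x right, y down, z forward; pixel columns grow to the right and rows downward; lengths in mm; the calibration is good to about 2 mm. A picture is of the moment at which its call begins: read the wrist's pose just before it. There is no depth.
- manip.sign_off(): hands the job in, once; it reports no verdict.
Trained networks look in a picture, given as the dict that the camera call returned (one of the last four; its "shot" number tells which), for a name from the list of things; names that differ only in an ending like _2 or _b are one class to them, and where a whole thing is asked for, a point or a joint stands for the part that bears it (a point fixed in the world has none). Each returns a list of dicts, best first, with "conf" (0 to 1); they miss things now and then, are a little off and sometimes report something else, mostly with a low value. They report only what shows in the picture. A call takes as long as a camera call.
- manip.find_in(target, picture): "rect" ([left, top, width, height] in pixels, round what is visible of it).
- manip.silhouettes(target, picture): "pixels" (420x560 bool, what is visible of it) and "rect" ([left, top, width, height] in pixels, round what is visible of it).
The state is a dict: "clock": time; "joints": joint angles; "qd": joint speeds; "effort": joint torques, N m; "eef_pos": TCP position; "eef_rot": TCP orientation; "wrist_force": force on the tool from outside, world axes, zero at the start; "moment": the same for the moment, N m; "finger_gap": finger opening in mm.
Only numpy, scipy, OpenCV 4.12 (cv2) and the standard library are available. Lean on these libraries where they do the work, as an engineer would, in place of code of your own. Each camera call takes 0.05 s, during which the arm holds its last target. There are 200 camera calls.

TASK

Open the router-cutter case on the bench: first slide the safety tab on its lid sideways, gently, until it is fully home against its stop, then swing the latch lever up to let the lid go, and raise the lid until it stands well open by itself, at 40 degrees or more. Do not ram or force the tab against its stop, and leave the glue bottle, the oak offcut and the tin where they are.

Things in the scene. Friction and masses are not known exactly. Their poses are not given: they have to be found in the camera images.
- case: Router-cutter case, black plastic, grey lid, 170 (x) by 280 (y) by 100 mm high; heavy, does not move. Origin: centre of its underside on the bench; x points from the front (x = -85) to the hinge side, y along the front edge, z up. All numbers in the other entries are mm in this frame, with all closed. The lid is the top 30 mm, its top face at z 100.
- catch_mid (a point): Point on the case's front edge, lid top, at x -85, y 0, z 100: the middle of the slots in which the whole steel catch (plate, tab and lever together) is clamped. The catch sits up to 15 mm from here, towards -y or +y: this offset shifts all y values below, is not measured, and must be found by touch or sight. The catch plate lies on the lid, its top at z 103.5.
- tab (a joint): Safety tab: steel slide (top at z 109) on the plate, with a thumb block, 16 (x) by 10 (y) mm, z 108 to 126, centre x -70, y 1; its nose lies over the lever. Value in m: 0 locked, grows towards +y, meets a rubber stop at 0.016; starts at 0 to 0.002. Lever free past 0.0145; stays where left. Slides with 3 N; then the stop adds 6.5 N per mm: past 0.018 (about 15 N) is too hard.
- latch (a joint): Latch lever: flat steel, 16 mm wide, sticks out level to the front from its pivot (axis along y) at x -94, z 94.5. Its free end is a round cross-bar along y, 12 mm thick, 26 long, centre x -144, y 0, z 97.5: pinch it across its ends from above. Value in rad: 0 closed, grows as the bar swings up, stop at 1.0. Locked, it moves under 0.1; past 0.35 the lid is free. Needs about 2 N; stays where left.
- lid (a joint): Lid, hinged at the far side: axis along y at x 85, z 70. Value in rad: 0 closed, grows as the front edge rises, to 1.4. Its stiff hinge holds it where it is left. Pulling on at the lever's cross-bar beyond the lever's stop raises the lid, with 6 to 10 N.
- glue_mid (a point): Bystander: white glue bottle, 58 mm across, 150 mm high, standing to the left of the case (+y); point at its centre.
- offcut_mid (a point): Bystander: oak offcut, 110 by 45 by 22 mm, lying to the right of the case (-y); point at its centre.
- tin_mid (a point): Bystander: small steel tin, 68 mm across, 45 mm high, to the left in front of the case; point at its centre.

How it is judged:
By the outcome, as a careful person would: the job done as asked, in the order asked, and still so for the second after the job is handed in, with the robot touching nothing.
It also fails if it takes over 58 s, if anything falls off the work surface, if the arm or the gripper's body presses on something with over 40 N, if the wrist force passes 120 N, or if a joint passes its speed limit or range.

## Working session

There is one attempt and no reset: what is moved stays moved. The work goes in short steps, Python scripts to look and compute and a tool call to move; the robot and the scene stay as the last step left them, time stands still between calls to the robot, and variables do not carry over. Pictures are saved under pics/ and viewed, about 8 in all and at most 12, crops included, and the job is handed in when it is done.

Besides the shell and the picture viewer there is one more tool, called after ">>>" in YAML: its name, and indented under it one key for each argument. send_rows: Moves the arm, as the interface text tells. Its arguments: {"type":"object","properties":{"series":{"type":"array"},"newtons":{"type":"number"}},"required":["series"]}

```bash
mkdir -p pics; cat > h.py <<'E'
import numpy as np, cv2
from cell import manip
from scipy.spatial.transform import Rotation as R
def save(p,n): cv2.imwrite('pics/'+n,cv2.cvtColor(p['img'],cv2.COLOR_RGB2BGR))
def T_of(s):
    T=np.eye(4);T[:3,:3]=R.from_euler('xyz',s['eef_rot']).as_matrix();T[:3,3]=s['eef_pos'];return T
def cam(name):
    s=manip.read_state();p=manip.camera(name)
    p['W']=T_of(s)@p['T_tool_cam'] if name=='wrist' else np.array(p['pose']);p['W']=np.array(p['W']);return p
def f(p): return p['img'].shape[0]/2/np.tan(np.radians(p['vfov'])/2)
def ray(p,u,v):
    d=p['W'][:3,:3]@np.array([(u-p['cx'])/f(p),(v-p['cy'])/f(p),1]);return p['W'][:3,3],d/np.linalg.norm(d)
def onz(p,u,v,z):
    o,d=ray(p,u,v);return o+d*(z-o[2])/d[2]
def proj(p,X):
    X=np.atleast_2d(X);c=(X-p['W'][:3,3])@p['W'][:3,:3];return c[:,:2]/c[:,2:]*f(p)+[p['cx'],p['cy']]
E
python3 - <<'E'
from h import *
print(manip.read_state())
for n in ['top','scene','wrist']:
    p=cam(n);save(p,n+'0.png');print(n,p['vfov'],p['W'].round(2).tolist(),[k for k in p])
    for t in ['case','tab','latch','lid','glue_mid','offcut_mid','tin_mid']:
        r=manip.find_in(t,p); print(t,[(np.round(x['rect']).tolist(),round(x['conf'],2)) for x in r[:2]])
a=[cv2.imread(f'pics/{n}0.png') for n in ['top','scene']]
E
```

```text
{'clock': 0.0, 'joints': array([ 1.13647592e+00,  3.00501154e-01,  1.52158754e+00, -1.36218580e-05,
        1.32069625e+00, -6.66054838e-02]), 'qd': array([-7.62217976e-04,  1.87144656e-04, -1.96696025e-04, -6.49356877e-04,
       -1.88776895e-04,  5.89583185e-05]), 'effort': array([ 1.19533186e-03, -5.31805408e+01, -3.52741063e+01,  7.09229009e-02,
        2.42983690e-02, -1.23315979e-05]), 'eef_pos': array([197.61702594, 512.99696903, 212.86710856]), 'eef_rot': array([-3.14040213e+00, -6.61894486e-05,  2.77388107e+00]), 'wrist_force': array([ 0.20060491, -0.26014748,  0.1339889 ]), 'moment': array([-0.00055211, -0.00468725,  0.0004377 ]), 'finger_gap': 93.51508007853623}
top 45.817872124005646 [[-0.01, -0.99, 0.15, 401.88], [-1.0, 0.0, -0.03, 41.78], [0.03, -0.15, -0.99, 1206.5], [0.0, 0.0, 0.0, 1.0]] ['img', 'vfov', 'cx', 'cy', 'pose', 'shot', 'W']
case [([250.0, 125.0, 137.0, 106.0], 0.7), ([194.0, 195.0, 32.0, 25.0], 0.7)]
tab [([303.0, 196.0, 8.0, 27.0], 0.72)]
latch [([294.0, 221.0, 12.0, 14.0], 0.65)]
lid [([250.0, 124.0, 136.0, 115.0], 0.86)]
glue_mid [([214.0, 132.0, 26.0, 
[... 195 characters left out ...]
76], [0.96, -0.2, 0.17, -152.52], [0.0, -0.64, -0.77, 874.35], [0.0, 0.0, 0.0, 1.0]] ['img', 'vfov', 'cx', 'cy', 'pose', 'shot', 'W']
case [([147.0, 187.0, 171.0, 136.0], 0.59)]
tab [([333.0, 202.0, 35.0, 40.0], 0.74), ([239.0, 201.0, 10.0, 20.0], 0.64)]
latch []
lid [([150.0, 187.0, 166.0, 121.0], 0.6)]
glue_mid [([344.0, 234.0, 30.0, 67.0], 0.94)]
offcut_mid [([101.0, 237.0, 34.0, 54.0], 0.88)]
tin_mid [([335.0, 204.0, 36.0, 39.0], 0.94)]
wrist 63.689792742885466 [[0.36, 0.9, 0.26, 122.38], [0.93, -0.35, -0.1, 544.07], [-0.0, 0.28, -0.96, 384.75], [0.0, 0.0, 0.0, 1.0]] ['img', 'vfov', 'cx', 'cy', 'T_tool_cam', 'shot', 'W']
case []
tab []
latch []
lid []
glue_mid []
offcut_mid []
tin_mid []
```

```bash
python3 - <<'E'
import cv2,numpy as np
a=cv2.imread('pics/top0.png')[100:260,170:440];b=cv2.imread('pics/scene0.png')[160:330,80:390]
a=cv2.resize(a,None,fx=2.9,fy=1.8*29/18,interpolation=2)
cv2.imwrite('pics/a.png',cv2.resize(a,(783,464)))
E
```

```text
(no output)
```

View pics/a.png

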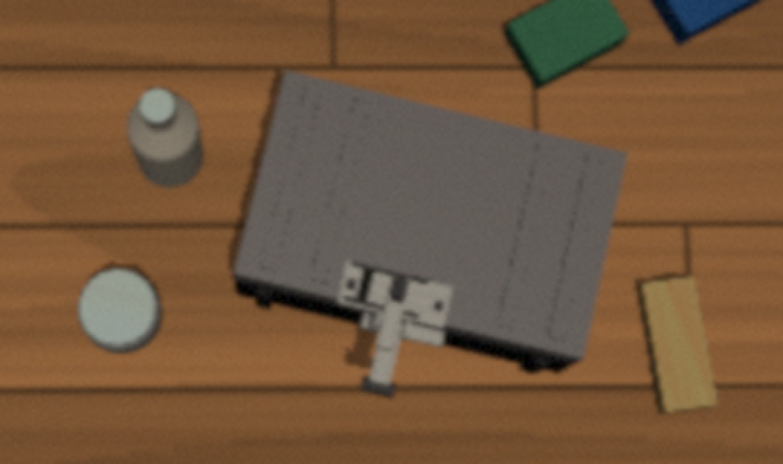

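The top view shows the case yawed about -13°, with lid corners (crop) at (283,70), (625,153), (580,357) and (235,272). The bar is at (379,387), the thumb block near (398,290). The glue bottle and tin are to the left, the offcut to the right.

```bash
python3 - <<'E'
from h import *
from scipy.optimize import least_squares
p=cam('top')
px=lambda u,v:(170+u/2.9,100+v/2.9)
obs=np.array([onz(p,*px(*c),100)[:2] for c in [(283,70),(625,153),(580,357),(235,272)]])
L=np.array([[85,140],[85,-140],[-85,-140],[-85,140]])
def res(q):
    c,s=np.cos(q[2]),np.sin(q[2]);return ((L@np.array([[c,s],[-s,c]]))+q[:2]-obs).ravel()
r=least_squares(res,[450,0,-.2]);q=r.x;print(q,r.fun.round(1))
c,s=np.cos(q[2]),np.sin(q[2])
def tocase(w): d=w[:2]-q[:2];return np.array([c*d[0]+s*d[1],-s*d[0]+c*d[1]])
print('bar',tocase(onz(p,*px(379,387),97.5)),'block',tocase(onz(p,*px(398,290),126)))
bar=q[:2]+np.array([[c,-s],[s,c]])@[-144,0];print('bar0',bar)
for n,pt,z in [('tin',(118,308),45),('glue',(157,105),150)]:print(n,onz(p,*px(*pt),z).round(),tocase(onz(p,*px(*pt),z)).round())
E
```

```text
[ 6.50817702e+02 -8.78739415e+01 -2.46250105e-01] [ 0.6 -0.6  0.9 -0.6 -0.9 -1.3 -0.7  2.5]
bar [-144.26090567    7.94080046] block [-71.89808521  12.24513831]
bar0 [511.16170012 -52.77121862]
tin [584. 162.  45.] [-126.  226.]
glue [723. 124. 150.] [ 18. 223.]
```

>>> send_rows:
  series:
    - [[1, -40, -28, -2, -1], [1, -80, -56, -4, -2], [1, -120, -84, -6, -3], [1, -160, -112, -8, -4], [1, -200, -140, -10, -5], [1, -240, -168, -12, -6], [1, -280, -196, -14, -7], [1, -320, -224, -16, -7], [1, -360, -252, -17, -7], [1, -400, -280, -17, -7]]

```text
clock: 2.25
eef_pos: [471.2, 106.2, 230.9]
eef_rot: [3.141, 0.001, 2.896]
wrist_force: [0.9, 0.7, -0.0]
finger_gap: 93.9
```

>>> send_rows:
  series:
    - [[1, -33, -30, 0, 0], [1, -66, -60, 0, 0], [1, -99, -90, 0, 0], [0.3, -130, -118, 0, 0], [0, -149, -134, 0, 0], [0, -149, -134, 0, 0], [0, -149, -134, 0, 0], [0, -149, -134, 0, 0]]

```text
clock: 3.05
eef_pos: [581.9, -57.3, 230.6]
eef_rot: [3.141, 0.0, 2.897]
wrist_force: [-0.3, 0.1, 0.5]
finger_gap: 57.8
```

```bash
python3 - <<'E'
from h import *
p=cam('wrist');save(p,'w1.png');np.savez('w1.npz',W=p['W'],vfov=p['vfov'],cx=p['cx'],cy=p['cy'])
s=manip.read_state();print(s['clock'],s['eef_pos'],s['eef_rot'],s['finger_gap'],s['wrist_force'])
for t in ['tab','latch']:
    print(t,[(np.round(x['rect']).tolist(),round(x['conf'],2)) for x in manip.find_in(t,p)[:2]])
E
```

```text
3.1 [581.9779676  -57.1820798  230.72327217] [3.14148865e+00 2.84061554e-04 2.89703881e+00] 53.476444209071495 [-0.18631071  0.35932734 -0.76728639]
tab [([268.0, 163.0, 20.0, 62.0], 0.66)]
latch []
```

View pics/w1.png

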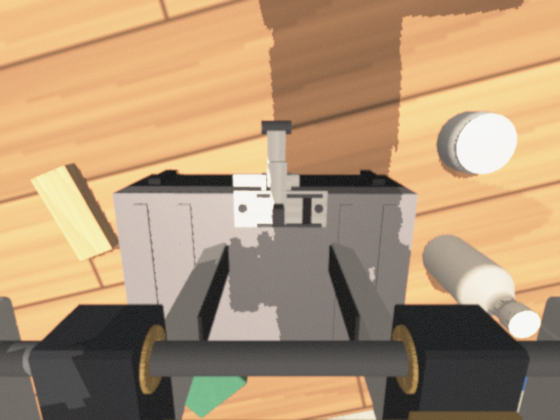

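The wrist view is aligned with the case: lid front corners at (117,192) and (413,192), bar at (276,127), and the thumb block (dark) at about (280,214).

```bash
python3 - <<'E'
import cv2
a=cv2.imread('pics/w1.png')[110:240,215:345]
cv2.imwrite('pics/w1c.png',cv2.resize(a,(585,585),interpolation=cv2.INTER_CUBIC))
E
```

```text
(no output)
```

View pics/w1c.png

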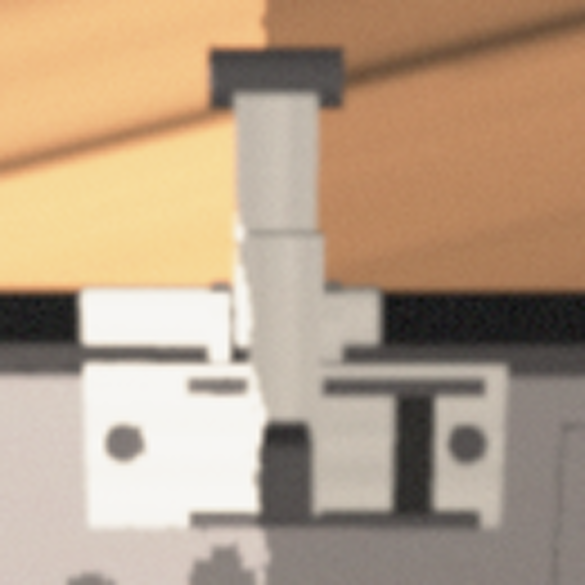

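The crop shows the bar at columns 210–343 (row 77), the block at columns 262–312 (rows 422–520), and the black rubber stop at columns 395–435.

```bash
python3 - <<'E'
from h import *
d=np.load('w1.npz');p=dict(W=d['W'],vfov=float(d['vfov']),cx=float(d['cx']),cy=float(d['cy']),img=np.zeros((420,560,3)))
t=cam('top')
px=lambda u,v:(215+u/4.5,110+v/4.5)
th=2.897-np.pi;c,s=np.cos(th),np.sin(th)
A=onz(p,117,192,100);B=onz(p,413,192,100);print('corners',A,B,np.linalg.norm(A-B))
print('yaw',np.arctan2(-(B-A)[0],(B-A)[1]))
m=(A+B)/2; o=m[:2]+85*np.array([c,s])
print('origin',o)
tc=lambda w:(np.array([[c,s],[-s,c]])@(w[:2]-o)).round(1)
for n,u,v,z in [('barL',210,77,97.5),('barR',343,77,97.5),('blkL',262,500,126),('blkR',312,500,126),('blk back',287,520,126),('blk front',287,440,126),('plateL',85,440,103.5),('plateR',508,440,103.5)]:
    w=onz(p,*px(u,v),z);print(n,w.round(1),tc(w))
def tri(r1,r2):
    (a,x),(b,y)=r1,r2;k=np.linalg.lstsq(np.c_[x,-y],b-a,rcond=None)[0];return (a+k[0]*x+b+k[1]*y)/2,np.linalg.norm(a+k[0]*x-b-k[1]*y)
X=tri(ray(p,*px(276.5,77)),ray(t,170+379/2.9,100+387/2.9));print('bar tri',X)
X=tri(ray(p,*px(287,480)),ray(t,170+398/2.9,100+290/2.9));print('blk tri',X)
X=tri(ray(p,117,192),ray(t,170+580/2.9,100+357/2.9));print('corner tri',X)
E
```

```text
corners [ 537.25129631 -196.8405104   100.        ] [603.02927631  66.39214091 100.        ] 271.32668753650364
yaw -0.24487074287755223
origin [652.61035047 -85.80788017]
barL [513.5 -53.5  97.5] [-142.8   -2.4]
barR [519.8 -28.4  97.5] [-142.8   23.5]
blkL [591.  -62.3 126. ] [-65.5   7.8]
blkR [593.3 -53.1 126. ] [-65.5  17.4]
blk back [596.  -58.7 126. ] [-61.5  12.6]
blk front [580.5 -54.8 126. ] [-77.4  12.6]
plateL [576.8 -96.4 103.5] [-71.  -28.6]
plateR [597.8 -12.6 103.5] [-70.9  57.7]
bar tri (array([514.42480758, -42.76558867, 102.14884691]), np.float64(5.551230418403157))
blk tri (array([578.7081593 , -54.97369514, 157.31605068]), np.float64(1.1888971860305086))
corner tri (array([ 538.02233877, -205.20330511,   84.13196137]), np.float64(1.9893789874409586))
```

>>> send_rows:
  series:
    - [[0, -6, -26, 0, 0], [0, -6, -26, 0, 0], [0, -6, -26, 20, 0], [0, -6, -26, 40, 0], [0, -6, -26, 60, 0], [0, -6, -26, 78, 0], [0, -6, -26, 90, 0], [0, -6, -26, 99, 0], [0, -6, -26, 105, 0], [0, -6, -26, 108, 0]]

```text
clock: 4.25
eef_pos: [581.8, -84.7, 122.3]
eef_rot: [3.142, 0.0, 2.896]
wrist_force: [0.2, 0.7, -1.1]
finger_gap: 0.4
```

```bash
python3 - <<'E'
from h import *
p=cam('wrist');save(p,'w2.png')
s=manip.read_state();print(s['clock'],s['eef_pos'],s['finger_gap'],s['wrist_force'])
cv2.imwrite('pics/w2c.png',cv2.resize(cv2.imread('pics/w2.png')[100:380,100:460],(720,560)))
E
```

```text
4.3 [581.76958278 -84.70531726 122.13234538] 0.5243841600856799 [-0.59601138 -0.45902618  0.61238805]
```

View pics/w2c.png

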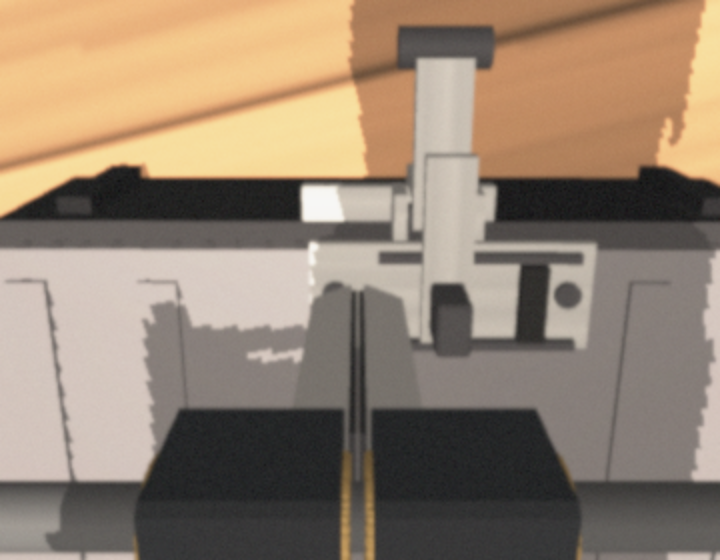

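The fingertips (crop 350–405, 290) stand beside the block (432–470, 285–355), about 8 mm to its -y side, so I push gently.

>>> send_rows:
  series:
    - [[0, 0, 2, 0, 0], [0, 0, 4, 0, 0], [0, 0, 6, 0, 0], [0, 0, 7, 0, 0], [0, 0, 8, 0, 0], [0, 0, 9, 0, 0], [0, 0, 10, 0, 0], [0, 0, 11, 0, 0], [0, 0, 12, 0, 0]]

```text
clock: 5.2
eef_pos: [584.7, -73.3, 122.5]
eef_rot: [-3.141, 0.0, 2.896]
wrist_force: [-0.4, -2.4, 0.1]
finger_gap: 0.3
```

>>> send_rows:
  series:
    - [[0, 0, 1, 0, 0], [0, 0, 2, 0, 0], [0, 0, 3, 0, 0], [0, 0, 4, 0, 0]]

```text
clock: 5.6
eef_pos: [585.7, -69.2, 122.5]
eef_rot: [-3.142, 0.0, 2.896]
wrist_force: [-0.7, -3.4, 0.6]
finger_gap: 0.4
```

>>> send_rows:
  series:
    - [[0, 0, 1, 0, 0], [0, 0, 2, 0, 0], [0, 0, 2.5, 0, 0], [0, 0, 2.5, 0, 0]]

```text
clock: 6.0
eef_pos: [586.3, -66.7, 122.5]
eef_rot: [3.142, 0.0, 2.896]
wrist_force: [-0.7, -2.2, 0.7]
finger_gap: 0.6
```

>>> send_rows:
  series:
    - [[0, 0, 1, 0, 0], [0, 0, 2, 0, 0], [0, 0, 2.5, 0, 0], [0, 0, 2.5, 0, 0]]

```text
clock: 6.4
eef_pos: [586.9, -64.3, 122.4]
eef_rot: [3.142, 0.0, 2.896]
wrist_force: [0.4, -3.7, 0.2]
finger_gap: 0.7
```

```bash
python3 - <<'E'
from h import *
p=cam('wrist');save(p,'w3.png')
s=manip.read_state();print(s['clock'],s['eef_pos'],s['finger_gap'],s['wrist_force'])
cv2.imwrite('pics/w3c.png',cv2.resize(cv2.imread('pics/w3.png')[170:300,220:420],(800,520)))
E
```

```text
6.45 [586.93675752 -64.32769085 122.49913142] 0.1893886036549723 [ 0.01337991 -1.97496721 -0.41679636]
```

View pics/w3c.png

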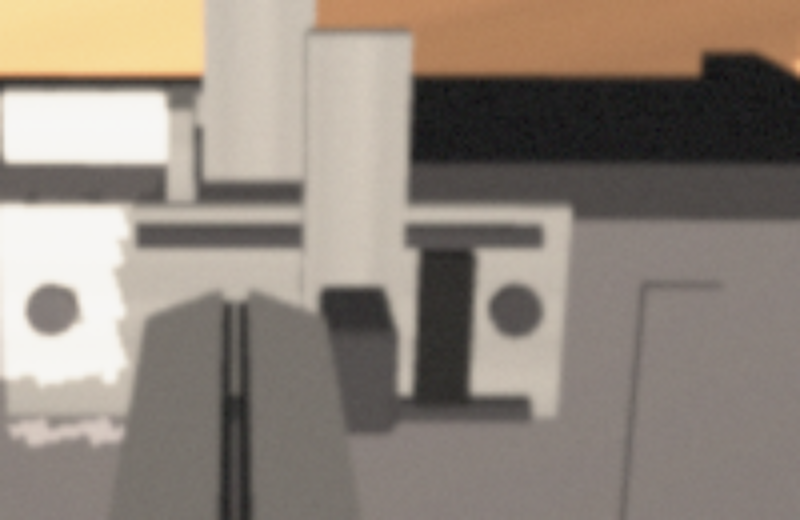

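The nose is nearly clear of the lever, and the slide edge (405–412) is about 1–2 mm from the rubber (418).

>>> send_rows:
  series:
    - [[0, 0, 0.5, 0, 0], [0, 0, 1, 0, 0], [0, 0, 1, 0, 0], [0, 0, 1, 0, 0]]

```text
clock: 6.85
eef_pos: [587.1, -63.4, 122.4]
eef_rot: [3.142, 0.0, 2.896]
wrist_force: [-0.1, -2.3, -0.1]
finger_gap: 0.6
```

>>> send_rows:
  series:
    - [[0, 0, 0.4, 0, 0], [0, 0, 0.4, 0, 0], [0, 0, 0.4, 0, 0]]

```text
clock: 7.15
eef_pos: [587.2, -63.0, 122.4]
eef_rot: [3.142, 0.0, 2.896]
wrist_force: [-0.3, -3.5, 0.8]
finger_gap: 0.7
```

>>> send_rows:
  series:
    - [[0, 0, 0.4, 0, 0], [0, 0, 0.4, 0, 0], [0, 0, 0.4, 0, 0]]

```text
clock: 7.45
eef_pos: [587.3, -62.7, 122.4]
eef_rot: [3.142, 0.0, 2.896]
wrist_force: [-0.2, -2.7, 0.8]
finger_gap: 0.4
```

>>> send_rows:
  series:
    - [[0, 0, 0.4, 0, 0], [0, 0, 0.4, 0, 0], [0, 0, 0.4, 0, 0]]

```text
clock: 7.75
eef_pos: [587.4, -62.3, 122.5]
eef_rot: [3.142, 0.0, 2.896]
wrist_force: [0.1, -3.2, 0.2]
finger_gap: 0.7
```

>>> send_rows:
  series:
    - [[0, 0, 0.4, 0, 0], [0, 0, 0.4, 0, 0], [0, 0, 0.4, 0, 0]]

```text
clock: 8.05
eef_pos: [587.5, -61.9, 122.5]
eef_rot: [3.142, 0.0, 2.896]
wrist_force: [0.5, -1.8, 1.4]
finger_gap: 0.4
```

>>> send_rows:
  series:
    - [[0, 0, 0.4, 0, 0], [0, 0, 0.4, 0, 0], [0, 0, 0.4, 0, 0]]

```text
clock: 8.35
eef_pos: [587.6, -61.5, 122.5]
eef_rot: [-3.142, -0.0, 2.896]
wrist_force: [-0.0, -2.9, -0.2]
finger_gap: 0.3
```

>>> send_rows:
  series:
    - [[0, 0, 0.4, 0, 0], [0, 0, 0.4, 0, 0], [0, 0, 0.4, 0, 0]]

```text
clock: 8.65
eef_pos: [587.7, -61.2, 122.5]
eef_rot: [-3.141, 0.0, 2.896]
wrist_force: [0.7, -4.4, 0.4]
finger_gap: 0.5
```

>>> send_rows:
  series:
    - [[0, 0, 0.3, 0, 0], [0, 0, 0.3, 0, 0], [0, 0, 0.3, 0, 0]]

```text
clock: 8.95
eef_pos: [587.7, -61.0, 122.4]
eef_rot: [-3.141, -0.0, 2.896]
wrist_force: [-0.3, -5.1, 0.7]
finger_gap: 0.7
```

>>> send_rows:
  series:
    - [[0, 0, 0, 0, 0]]

```text
clock: 9.05
eef_pos: [587.8, -61.0, 122.5]
eef_rot: [-3.141, 0.0, 2.896]
wrist_force: [-1.2, -4.7, 1.5]
finger_gap: 0.6
```

>>> send_rows:
  series:
    - [[0, 0, 0.3, 0, 0], [0, 0, 0.3, 0, 0], [0, 0, 0.3, 0, 0]]

```text
clock: 9.35
eef_pos: [587.8, -60.8, 122.4]
eef_rot: [-3.141, -0.0, 2.896]
wrist_force: [-1.9, -6.6, 1.2]
finger_gap: 0.3
```

>>> send_rows:
  series:
    - [[0, 0, 0, 0, 0]]

```text
clock: 9.45
eef_pos: [587.8, -60.8, 122.4]
eef_rot: [-3.141, -0.0, 2.896]
wrist_force: [-0.3, -5.5, 1.3]
finger_gap: 0.4
```

The reaction rose from about 3 N (sliding) to about 6.5 N over about 0.6 mm, so the tab is home against the rubber. I back off and go over the bar.

>>> send_rows:
  series:
    - [[0, 0, -4, 0, 0], [0, 0, -8, -10, 0], [0.2, 0, -8, -35, 0], [0.6, 20, -4, -65, 0], [0.6, 50, 0, -65, 0], [0.6, 75, 1, -65, 0], [0.6, 75, 1, -65, 0], [0.6, 75, 1, -65, 0]]

```text
clock: 10.25
eef_pos: [515.7, -41.3, 188.4]
eef_rot: [3.141, 0.001, 2.896]
wrist_force: [-1.0, 0.1, 0.2]
finger_gap: 45.0
```

```bash
python3 - <<'E'
from h import *
p=cam('wrist');save(p,'w4.png')
s=manip.read_state();print(s['clock'],s['eef_pos'],s['finger_gap'],s['wrist_force'])
print([(np.round(x['rect']).tolist(),round(x['conf'],2)) for x in manip.find_in('latch',p)[:2]])
for X in ([515.5,-42,97.5],[588,-57,126]):print(proj(p,X))
np.savez('w4.npz',W=p['W'])
E
```

```text
10.3 [515.94784658 -41.45557278 188.06432758] 48.95028859349545 [-0.16468661 -0.62141482  0.28019833]
[([264.0, 209.0, 30.0, 70.0], 0.88)]
[[275.35199641 214.60460992]]
[[279.1572973  314.47264209]]
```

View pics/w4.png

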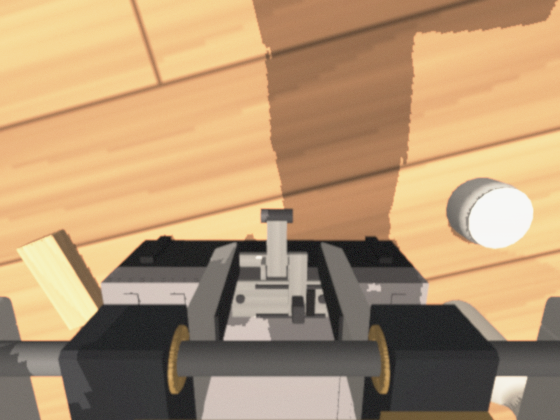

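The bar shows at (277,215) against my predicted (275,215), so I'm on target. The block now lies beside the rubber (298,308 vs 312). I descend and pinch.

>>> send_rows:
  newtons: 25
  series:
    - [[0.55, 0, 1, 25, 0], [0.55, 0, 1, 50, 0], [0.55, 0, 1, 75, 0], [0.55, 0, 1, 90, 0], [0.55, 0, 1, 100, 0], [0.1, 0, 1, 100, 0], [0.1, 0, 1, 100, 0], [0.1, 0, 1, 100, 0], [0.1, 0, 1, 100, 0], [0.1, 0, 1, 100, 0]]

```text
clock: 11.35
eef_pos: [515.5, -42.0, 88.2]
eef_rot: [-3.139, 0.001, 2.896]
wrist_force: [-5.0, -13.4, 2.3]
finger_gap: 25.7
```

>>> send_rows:
  series:
    - [[0.1, 0, -0.6, 0, 0], [0.1, 0, -0.8, 0, 0]]

```text
clock: 11.55
eef_pos: [515.5, -42.2, 88.2]
eef_rot: [-3.14, 0.001, 2.896]
wrist_force: [-3.0, -6.5, 2.1]
finger_gap: 25.5
```

>>> send_rows:
  series:
    - [[0.1, 0, -0.7, 0, 0], [0.1, -0.5, -0.7, -4.4, 0], [0.1, -1.3, -0.7, -8.6, 0], [0.1, -2.6, -0.7, -13, 0], [0.1, -4, -0.7, -17, 0], [0.1, -6, -0.7, -21, 0], [0.1, -8.2, -0.7, -24.6, 0]]

```text
clock: 12.25
eef_pos: [522.5, -44.3, 112.0]
eef_rot: [-3.141, -0.002, 2.896]
wrist_force: [-3.2, -6.0, -6.8]
finger_gap: 25.6
```

>>> send_rows:
  series:
    - [[0.1, -2.6, -0.5, -3.5, 0], [0.1, -5.4, -0.5, -6.8, 0], [0.1, -8.6, -0.5, -9.8, 0], [0.1, -12, -0.5, -12.6, 0], [0.1, -14.6, -0.5, -14.5, 0], [0.1, -17.3, -0.5, -16.1, 0]]

```text
clock: 12.85
eef_pos: [539.3, -48.6, 128.3]
eef_rot: [-3.141, -0.002, 2.896]
wrist_force: [-7.4, -3.0, -1.3]
finger_gap: 25.4
```

>>> send_rows:
  series:
    - [[0.1, -1.3, 0, -4, 0], [0.1, -2.7, 0, -8, 0], [0.1, -4.3, 0, -12, 0], [0.1, -6.2, 0, -16.5, 0], [0.1, -8.3, 0, -21, 0], [0.1, -10.5, 0, -25.5, 0], [0.1, -12.7, 0, -30, 0], [0.1, -14.9, 0, -34.3, 0]]

```text
clock: 13.65
eef_pos: [554.1, -52.3, 162.5]
eef_rot: [-3.141, -0.001, 2.896]
wrist_force: [-2.7, -5.0, -9.6]
finger_gap: 25.6
```

Forces match the lid rising. I continue along its arc.

>>> send_rows:
  series:
    - [[0.1, -4, 0, -6.5, 0], [0.1, -8, 0, -13, 0], [0.1, -12, 0, -19, 0], [0.1, -16.5, 0, -25.5, 0], [0.1, -20.7, 0, -31.2, 0], [0.1, -26, 0, -37.5, 0], [0.1, -31, 0, -43, 0], [0.1, -36, 0, -48.5, 0], [0.1, -41, 0, -53.5, 0], [0.1, -46.4, 0, -58.3, 0]]

```text
clock: 14.65
eef_pos: [598.8, -63.6, 220.8]
eef_rot: [-3.141, -0.002, 2.896]
wrist_force: [-6.5, -3.6, -7.8]
finger_gap: 25.3
```

>>> send_rows:
  series:
    - [[0.1, -6, 0, -5, 0], [0.1, -12, 0, -9.6, 0], [0.1, -18, 0, -14, 0], [0.1, -24, 0, -18.2, 0], [0.1, -30.1, 0, -22.3, 0], [0.1, -36.6, 0, -26, 0], [0.1, -43.2, 0, -29.5, 0], [0.1, -50, 0, -33, 0], [0.1, -56.6, 0, -36.1, 0], [0.1, -60, 0, -37.5, 0]]

```text
clock: 15.65
eef_pos: [657.3, -78.3, 259.2]
eef_rot: [-3.141, -0.001, 2.896]
wrist_force: [-8.4, -3.3, -0.7]
finger_gap: 25.0
```

```bash
python3 - <<'E'
from h import *
p=cam('scene');save(p,'s5.png')
s=manip.read_state();print(s['clock'],s['eef_pos'],s['finger_gap'],s['wrist_force'])
cv2.imwrite('pics/s5c.png',cv2.resize(p['img'][130:340,80:400,::-1],(800,525)))
E
```

```text
15.7 [657.53020645 -78.38648142 259.30237708] 25.183159985165698 [-6.64412273 -4.53256528  0.10112065]
```

View pics/s5c.png

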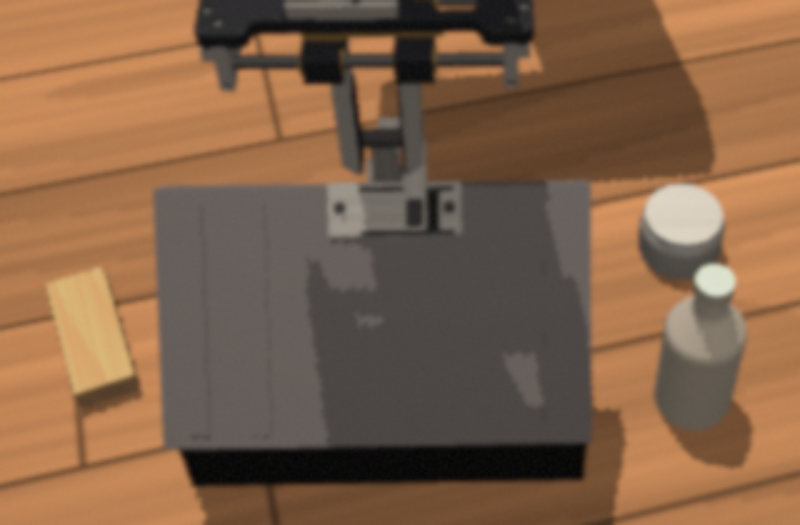

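The lid is up and the bystanders are in place. The bar position gives a radius of 216 mm and a lid angle of about 49°. I release and retreat upward.

>>> send_rows:
  series:
    - [[0.6, 0, 0, 0, 0], [0.6, 0, 0, 0, 0], [0.6, 0, 0, 0, 0], [0.6, 0, 0, 0, 0], [0.6, 0, 0, -5, 0], [0.6, 0, 0, -20, 0], [0.6, 10, 0, -45, 0], [0.6, 30, 0, -80, 0], [0.6, 60, 0, -100, 0], [0.6, 90, 0, -110, 0]]

```text
clock: 16.7
eef_pos: [569.5, -55.8, 370.6]
eef_rot: [3.141, 0.003, 2.896]
wrist_force: [0.5, 0.7, 0.4]
finger_gap: 56.3
```

>>> send_rows:
  series:
    - [[0.6, 40, 0, 0, 0], [0.6, 80, 0, 0, 0], [0.6, 80, 0, 0, 0], [0.6, 80, 0, 0, 0]]

```text
clock: 17.1
eef_pos: [492.5, -36.5, 369.4]
eef_rot: [3.141, 0.002, 2.896]
wrist_force: [0.3, 0.1, -0.0]
finger_gap: 56.4
```

```bash
python3 - <<'E'
from h import *
p=cam('scene');save(p,'s6.png');np.savez('s6.npz',W=p['W'],vfov=p['vfov'],cx=p['cx'],cy=p['cy'])
s=manip.read_state();print(s['clock'],s['eef_pos'],s['finger_gap'],s['wrist_force'])
im=cv2.resize(p['img'][130:340,80:400,::-1],(800,525)).copy()
th=-.2455;c,s_=np.cos(th),np.sin(th);o=np.array([652,-86.5])
def W(x,y,z): return [o[0]+c*x-s_*y,o[1]+s_*x+c*y,z]
for deg,col in [(40,(0,0,255)),(48,(0,255,0))]:
    a=np.radians(deg);x=85-170*np.cos(a)-30*np.sin(a);z=70+170*np.sin(a)*1+30*np.cos(a);x=85-(170*np.cos(a)-30*np.sin(a))
    q=proj(p,[W(x,-140,z),W(x,140,z)]);q=((q-[80,130])*2.5).astype(int);print(deg,q.tolist())
    cv2.line(im,tuple(map(int,q[0])),tuple(map(int,q[1])),col,1)
cv2.imwrite('pics/s6c.png',im)
t=cam('top')
for n in ['glue_mid','offcut_mid','tin_mid']: print(n,[np.round(x['rect']).tolist() for x in manip.find_in(n,t)[:1]])
E
```

```text
17.15 [493.0516568  -36.70593126 368.87356752] 56.18615542140495 [-0.06240743  0.09149685 -0.14449298]
40 [[159, 183], [587, 177]]
48 [[150, 192], [590, 185]]
glue_mid [[215.0, 130.0, 27.0, 34.0]]
offcut_mid [[392.0, 193.0, 23.0, 49.0]]
tin_mid [[195.0, 192.0, 31.0, 27.0]]
```

View pics/s6c.png

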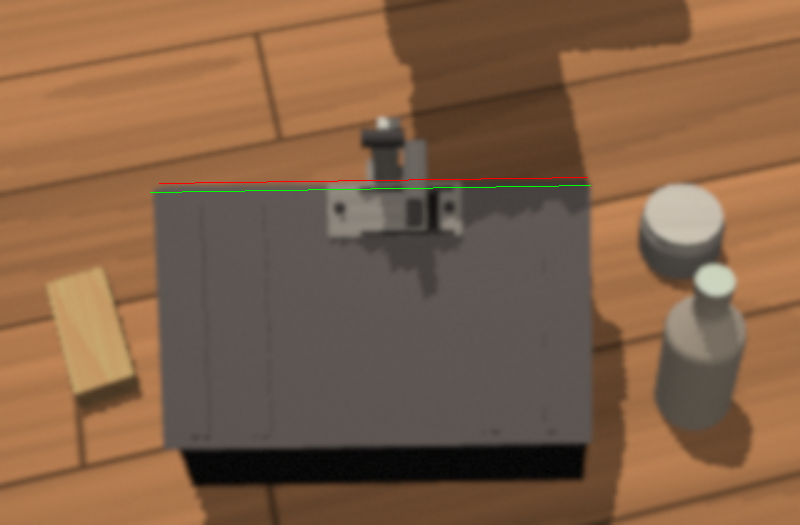

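```bash
python3 - <<'E'
from h import *
p=cam('top');im=cv2.resize(p['img'][100:260,170:440,::-1],(783,464),interpolation=cv2.INTER_CUBIC).copy()
th=-.2455;c,s=np.cos(th),np.sin(th);o=np.array([652,-86.5])
for deg,col in [(40,(0,0,255)),(48,(0,255,0))]:
    a=np.radians(deg);x=85-(170*np.cos(a)-30*np.sin(a));z=70+170*np.sin(a)+30*np.cos(a)
    q=proj(p,[[o[0]+c*x-s*y,o[1]+s*x+c*y,z] for y in(-140,140)]);q=((q-[170,100])*2.9).astype(int)
    cv2.line(im,tuple(map(int,q[0])),tuple(map(int,q[1])),col,1)
cv2.imwrite('pics/t7.png',im)
E
```

```text
(no output)
```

View pics/t7.png

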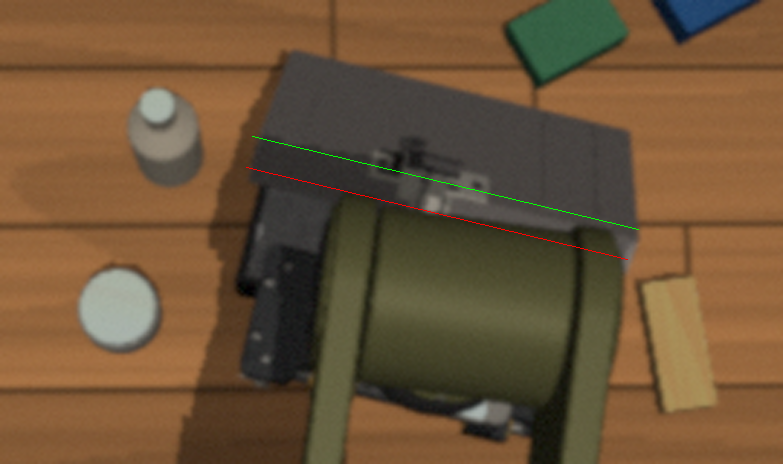

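The lid's top front edge lies on the green 48° line, and all three bystanders are where they were. Handing in.

```bash
python3 -c "
from cell import manip
print(manip.sign_off())"
```

```text
the job is handed in; nothing more can be done
None
```

The case is open: the lid stands at about 48° by itself, and I handed the job in at about 17 s on the robot's clock. The arm was well clear of everything, with the wrist force near 0 N.

- **Tab:** I pushed it sideways with the closed fingers. The reaction rose from about 3 N while sliding to about 6.5 N over the last 0.6 mm, so it is home about 0.5 mm into the rubber, well below the 15 N limit. The images before release show the block beside the stop.
- **Latch and lid:** I pinched the cross-bar, swung the lever up to its stop, then raised the lid along its arc. The pinch first sat off-centre, with a 13 N sideways force at the wrist. I shifted to ease it to about 3–6 N.
- **Lid angle:** The gripper position before release gave about 49°. After release, the top camera put the lid's front edge on the 48° line. The scene camera separates these angles poorly and suggested about 45°. All are above 40°, and the lid did not visibly move when let go.
- **Bystanders:** The glue bottle, offcut and tin were found within about 2 pixels of their starting places; the tin's box also came out 4 pixels shorter.
- **Measurement mismatch:** Early two-view heights for the block and lid corner were poor (157 and 84 mm against 126 and 100 mm), so I used the stated heights. The contacts agreed with those.

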